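Tighten the loose brass rinse-pipe nut with its adjustable wrench

ROBOT

A 6-joint arm with a two-finger parallel gripper is mounted at the origin on the work surface. World frame = base frame: x ahead of the robot, y to its left, z up, the work surface at z = 0. Lengths are in m, angles in rad, forces in N, time in s.
With the tool pointing down it reaches from about 0.35 to 0.8 m from the base axis. Payload 7.3 kg.
Tool frame: the origin (TCP) lies between the finger pads; the fingertips stand 25 mm ahead of it and the grasp point (between the pads) lies 6 mm ahead of it (r.tip_extent is the distance from the TCP to the fingertips, in m); z points along the fingers, y is the direction in which the jaws open and shut (so a half turn about z gives the same grasp; the last joint's range is limited). The gripper opens to 85 mm and grips with 20 to 120 N. Pads are 22 mm wide; open, the fingers measure 114 mm over their backs; the gripper's body (76 mm by 85 mm) begins 54 mm behind the grasp point. The pads swing forward as they close: fully open they stand 13 mm farther back than shut.
Start: joints at [-1.322, 0.342, 1.524, -0, 1.275, -0.146], TCP at [0.202, -0.485, 0.256] pointing down, gripper open.
Joint ranges: [-2.53, 2.53], [-0.77, 2.02], [0.04, 2.7], [-1, 4.14], [0.28, 2.66], [-3.11, 3.11]. Speed limits (rad/s): [2.57, 2.57, 3.14, 3.14, 3.14, 3.14].

INTERFACE

Orientations are given as a unit quaternion [x, y, z, w].
In Python, from workcell import r, command_gripper, optics gives the robot as it stands. The module is installed in compiled form; this text tells all that it offers. Calls block until the motion is done:
- r.reach(position, orientation): joint-space move of the TCP to a pose.
- r.move_straight(position, orientation=None, speed=0.15, max_force=None): straight line of the TCP; orientation=None keeps the orientation; speed is the mean speed in m/s. With max_force (N) it stops when the force on the tool has changed by that much, and returns True; else False.
- r.movej(angles): joint-space move.
- command_gripper(opening, force=None): finger opening in m; force is the grip in N (None keeps the last); returns when the fingers have stopped.
- r.hold(seconds).
- r.solve_ik(position, orientation): joint angles nearest the present ones, or None.
- r.read_state(): the state.
- optics.get_image(name): name is "scene" or "top" or "wrist"; returns (picture, depth): 420x560x3 uint8, red, green, blue; 420x560 float32, m along the optical axis (not along the pixel's ray), 0 where there is no reading.
- optics.camera_model(name): a dict with "K" (3x3 intrinsics, pixels), "R" (3x3) and "t" (3): a world point X has camera coordinates R X + t; the wrist camera has in their place "tool_from_camera" (4x4, takes a point from camera to tool coordinates, whose origin is the TCP and whose axes are the flange's). Camera axes: x right, y down, z forward; pixel columns grow to the right and rows downward; lengths in m; the calibration is good to about 2 mm. The wrist camera is an equidistant fisheye: a pixel r from the principal point sees the ray r / f radians off the axis. A picture is of the moment at which its call begins: read the wrist's pose just before it. camera_model takes no time and is no camera call.
A pose or a line that the arm cannot do raises r.PlanningError and nothing moves.
- r.finish_job(): hands the job in, once; it reports no verdict.
The state is a dict: "time_s": time; "joint_positions": joint angles; "dq": joint speeds; "tau": joint torques, N m; "eef_pos": TCP position; "eef_rot": TCP orientation; "contact_force": force on the tool from outside, world axes, zero at the start; "torque": the same for the moment, N m; "grip_width": finger opening in m.
Only numpy, scipy, OpenCV 4.12 (cv2) and the standard library are available. Lean on these libraries where they do the work, as an engineer would, in place of code of your own. Each camera call takes 0.05 s, during which the arm holds its last target.

TASK

The hex nut on the brass rinse pipe is loose. Roll the knurled worm of the adjustable wrench sitting on it until the jaws just fit the nut, then push the wrench handle down to tighten the nut by about 30 degrees, and let go. Leave the same wrench on the silver pipe alone.

Things in the scene. Friction and masses are not known exactly. Their poses are not given: they have to be found in the camera images.
- brass_roller (a point): Grip point of the worm of the wrench on the BRASS pipe: an upright brass-coloured knurled roller, 32 mm across and high, above the wrench head; on its axis (z, vertical), 14 mm below its top, 254 mm above the table. Free all round: pinch it from above at any yaw; the head below it is 28 mm lower or more. Clockwise from above lowers the upper jaw, 5.5 mm per rad, against 0.15 N m.
- brass_worm (a joint): Angle of that roller, rad, growing clockwise from above (jaws closing). Starts at 0.05 to 0.45, where the jaws are 4.4 to 6.6 mm too wide and slip round the nut; the jaw touches the nut at 1.25 (one grasp does it), and a stop follows at about 1.28. The jaws fit from 1.0 (1.4 mm of play) on. It stays where it is left.
- brass_handle (a point): Push point on top of the blue handle sleeve (20 mm wide, going on 30 mm beyond) of the wrench on the BRASS pipe, 182 mm above the table. y: along the level handle, away from the nut; z: up; x: along the nut's axis. The wrench cannot come off; it swings up and down about the nut's axis, 224 mm back along -y and 2 mm lower (roller's axis: 53 mm from it). About 4 N moves it; it stays where left.
- brass_nut (a joint): Angle of the brass hex nut (46 mm across flats, 26 mm thick) in rad, growing as it tightens (handle going down); 0 at the start. It turns only with fitting jaws, at the same angle as the handle less some play (up to 0.1 rad), and stays where it is left.
- chrome_worm (a joint): Angle of the roller of the other, identical wrench on the SILVER pipe, same meaning; starts between 0 and 0.3. Leave it alone.
- chrome_wrench (a joint): Angle of the handle of the wrench on the SILVER pipe in rad, growing downward; 0 at the start. Leave it alone.

How it is judged:
By the outcome, as a careful person would: the job done as asked, in the order asked, and still so for the second after the job is handed in, with the robot touching nothing.
It also fails if it takes over 45 s, if anything falls off the work surface, if the arm or the gripper's body presses on something with over 40 N, if the wrist force passes 120 N, or if a joint passes its speed limit or range.

## Working session

There is one attempt and no reset: what is moved stays moved. The work goes in short steps, each a Python script; the robot and the scene stay as the last script left them, time stands still between calls to the robot, and variables do not carry over. Pictures are saved under pics/ and viewed, and the job is handed in when it is done.

```bash
mkdir -p pics; python3 - <<'E'
from workcell import r, command_gripper, optics
import cv2, numpy as np
for n in ["scene","top"]:
    im,d=optics.get_image(n); cv2.imwrite(f"pics/{n}0.png",im[:,:,::-1]); np.savez(f"{n}0.npz",im=im,d=d)
    m=optics.camera_model(n); print(n,m)
s=r.read_state(); print(s); print(r.tip_extent)
E
```

```text
scene {'K': array([[391.40390763,   0.        , 277.69885731],
       [  0.        , 391.40390763, 205.95188922],
       [  0.        ,   0.        ,   1.        ]]), 'R': array([[-0.53859671,  0.84255718,  0.00331336],
       [ 0.55652794,  0.35870227, -0.74940599],
       [-0.63260591, -0.40178363, -0.66210247]]), 't': array([ 0.2840141 , -0.0868422 ,  1.22613679])}
top {'K': array([[424.77587433,   0.        , 279.8206309 ],
       [  0.        , 424.77587433, 210.54073299],
       [  0.        ,   0.        ,   1.        ]]), 'R': array([[-0.01908555, -0.99976074, -0.01068705],
       [-0.99409937,  0.0201169 , -0.10659155],
       [ 0.10678103,  0.00858963, -0.99424546]]), 't': array([-0.01281587,  0.53241517,  1.14104327])}
{'time_s': 0.1, 'joint_positions': array([-1.32202807e+00,  3.42685133e-01,  1.52494266e+00,  1.30786188e-05,
        1.27539795e+00, -1.46011493e-01]), 'dq': array([ 0.00010104, -0.00096804, -0.00248032,  0.00078144, -0.00091769,
        0.00092949]), 'tau': array([ 3.05271773e-03, -4.34448302e+01, -2.46490484e+01,  3.27121370e-07,
        4.68231839e-03,  5.82934767e-08]), 'eef_pos': array([ 0.20185375, -0.4842866 ,  0.25567139]), 'eef_rot': array([ 9.80581913e-01,  1.96108640e-01, -3.05523132e-05, -7.15921318e-04]), 'contact_force': array([-0.34053989, -0.10549985,  0.00128217]), 'torque': array([-0.01301027, -0.02893923,  0.05012581]), 'grip_width': 0.08542325651956331}
0.025
```

View pics/scene0.png

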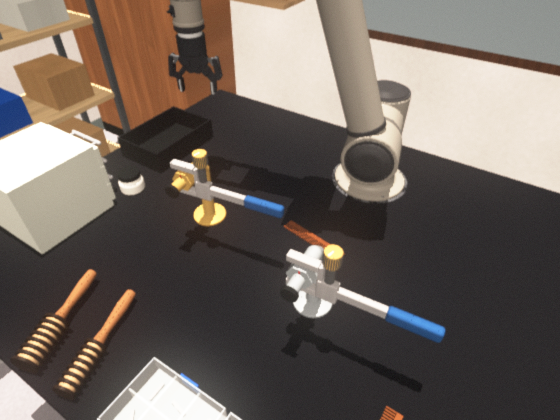

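View pics/top0.png

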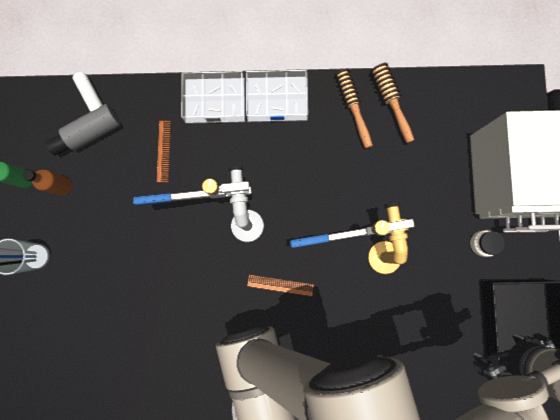

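The brass-pipe wrench has its roller at scene (200,160) / top (381,228) and its blue sleeve at scene (265,205) / top (310,240). The silver one has its roller at top (209,186). Next I'll measure the brass one.

```bash
cat > h.py <<'E'
import numpy as np, cv2
from workcell import r, command_gripper, optics
def ray_plane(n,px,z):
    m=optics.camera_model(n); R,t=m["R"],m["t"]; c=-R.T@t
    d=R.T@np.linalg.inv(m["K"])@np.array([px[0],px[1],1.]); return c+d*(z-c[2])/d[2]
def backproj(n,d,mask):
    m=optics.camera_model(n); R,t=m["R"],m["t"]; v,u=np.nonzero(mask&(d>0)); z=d[v,u]
    P=(np.linalg.inv(m["K"])@np.stack([u,v,np.ones_like(u)]))*z; return (R.T@(P-t[:,None])).T,u,v
def proj(n,X):
    m=optics.camera_model(n); p=m["K"]@(m["R"]@np.asarray(X)+m["t"]); return p[:2]/p[2]
E
python3 - <<'E'
from h import *
for n in ["scene","top"]:
    f=np.load(f"{n}0.npz"); im,d=f["im"],f["d"]
    hsv=cv2.cvtColor(im,cv2.COLOR_RGB2HSV)
    boxes={"scene":((150,140,300,225)),"top":(280,195,425,275)}[n]
    x0,y0,x1,y1=boxes; roi=np.zeros(d.shape,bool); roi[y0:y1,x0:x1]=1
    blue=roi&(hsv[...,0]>100)&(hsv[...,0]<125)&(hsv[...,1]>130)&(hsv[...,2]>60)
    P,u,v=backproj(n,d,blue); 
    print(n,"blue",len(P),np.percentile(P,[2,50,98],axis=0).round(3).tolist(), u.min(),u.max(),v.min(),v.max())
    yel=roi&(hsv[...,0]>15)&(hsv[...,0]<35)&(hsv[...,1]>100)
    P,u,v=backproj(n,d,yel); k=(P[:,2]>0.25)&(P[:,2]<.285)
    print("roller",k.sum(),P[k].mean(0).round(4),u[k].mean(),v[k].mean(),P[k].min(0).round(3),P[k].max(0).round(3))
    k=(P[:,2]>0.262)
    print("top disc",k.sum(),P[k].mean(0),u[k].mean(),v[k].mean(),ray_plane(n,(u[k].mean(),v[k].mean()),.268))
    top=P
    hi=blue
    mm=cv2.minAreaRect(np.argwhere(blue)[:,::-1].astype(np.float32)); print(mm)
    c=cv2.resize(im[y0:y1,x0:x1],None,fx=5,fy=5,interpolation=cv2.INTER_CUBIC); cv2.imwrite(f"pics/{n}_crop.png",c[:,:,::-1])
E
```

```text
scene blue 441 [[0.433, -0.131, 0.161], [0.448, -0.084, 0.178], [0.457, -0.047, 0.184]] 245 283 195 216
roller 128 [ 0.4705 -0.2398  0.2632] 199.21875 156.1640625 [ 0.45  -0.259  0.25 ] [ 0.483 -0.229  0.27 ]
top disc 83 [ 0.46761328 -0.2418315   0.26687395] 199.15662650602408 153.83132530120483 [ 0.4688867  -0.24054399  0.268     ]
((263.6523742675781, 205.60073852539062), (39.548587799072266, 12.396573066711426), 17.52556800842285)
top blue 317 [[0.43, -0.135, 0.177], [0.443, -0.092, 0.183], [0.457, -0.05, 0.187]] 290 328 234 247
roller 42 [ 0.4646 -0.2379  0.2669] 377.95238095238096 227.73809523809524 [ 0.449 -0.257  0.254] [ 0.482 -0.229  0.273]
top disc 36 [ 0.46424248 -0.23817413  0.26840156] 378.25 227.83333333333334 [ 0.46425563 -0.23827016  0.268     ]
((308.671142578125, 240.46983337402344), (8.341695785522461, 38.348628997802734), 79.99201965332031)
```

```bash
ls pics
```

```text
scene0.png
scene_crop.png
top0.png
top_crop.png
```

View pics/top_crop.png

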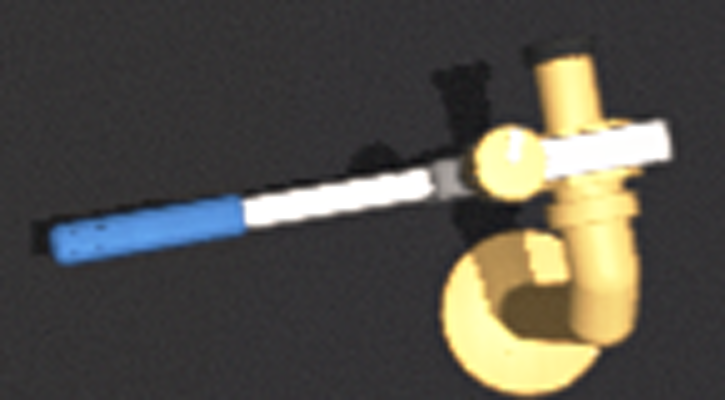

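View pics/scene_crop.png

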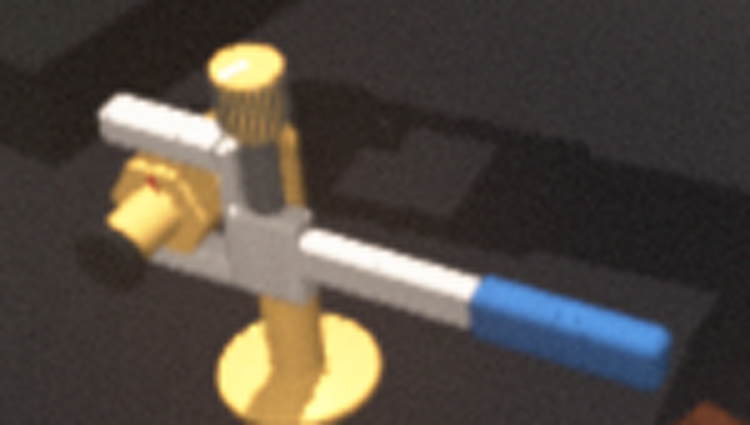

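```bash
python3 - <<'E'
from h import *
a=ray_plane("top",(381.8,227.0),.268); b=ray_plane("scene",(198.9,152.9),.268); print(a,b)
# blue sleeve ends in top crop: near end mid (243,212), far end mid (56,245)
c=lambda x,y:((x+.5)/5-.5+280,(y+.5)/5-.5+195)
n=ray_plane("top",c(243,213),.182); f=ray_plane("top",c(54,244),.182); print(n,f)
d=(f-n)/np.linalg.norm(f-n); print(d,np.linalg.norm(f-n))
for q in (n,f): print(np.linalg.norm((q-a)[:2]), (q-a)[:2]/np.linalg.norm((q-a)[:2]))
cs=lambda x,y:((x+.5)/5-.5+150,(y+.5)/5-.5+140)
print(ray_plane("scene",cs(482,285),.182),ray_plane("scene",cs(658,333),.182))
E
```

```text
[ 0.46591392 -0.24603658  0.268     ] [ 0.46644747 -0.24340728  0.268     ]
[ 0.44969635 -0.1380591   0.182     ] [ 0.43677837 -0.04817168  0.182     ]
[-0.14225142  0.98983056  0.        ] 0.09081091183404662
0.10918858072387191 [-0.14852807  0.98890819]
0.1999984948753282 [-0.14567885  0.98933193]
[ 0.45005583 -0.13419875  0.182     ] [ 0.43483353 -0.05080395  0.182     ]
```

```bash
cat >> h.py <<'E'
def qd(psi): return [np.cos(psi/2),np.sin(psi/2),0,0]
E
python3 - <<'E'
from h import *
q=qd(1.8)
r.reach([0.466,-0.245,0.34],q)
s=r.read_state(); print(s["time_s"],s["joint_positions"].round(3),s["eef_pos"],s["eef_rot"],s["torque"],s["contact_force"])
im,d=optics.get_image("wrist"); np.savez("w1.npz",im=im,d=d,p=s["eef_pos"],q=s["eef_rot"]); cv2.imwrite("pics/w1.png",im[:,:,::-1])
print(optics.camera_model("wrist"))
E
```

```text
1.475 [-0.631  0.294  1.363 -0.     1.485 -0.858] [ 0.46548477 -0.24576418  0.33960815] [ 6.22374921e-01  7.82719165e-01 -2.37208925e-04 -3.32461230e-04] [ 0.00218074  0.01837577 -0.0215814 ] [ 3.65727129e-05 -4.06064421e-01 -5.39302506e-01]
{'K': array([[325.1922621 ,   0.        , 278.98067298],
       [  0.        , 325.1922621 , 211.48676808],
       [  0.        ,   0.        ,   1.        ]]), 'tool_from_camera': array([[ 2.59054170e-04, -9.65185296e-01, -2.61566963e-01,
         6.64104581e-02],
       [ 9.99999926e-01,  3.24492848e-04, -2.06989349e-04,
         6.38386695e-04],
       [ 2.84659685e-04, -2.61566890e-01,  9.65185309e-01,
        -1.17258437e-01],
       [ 0.00000000e+00,  0.00000000e+00,  0.00000000e+00,
         1.00000000e+00]])}
```

View pics/w1.png

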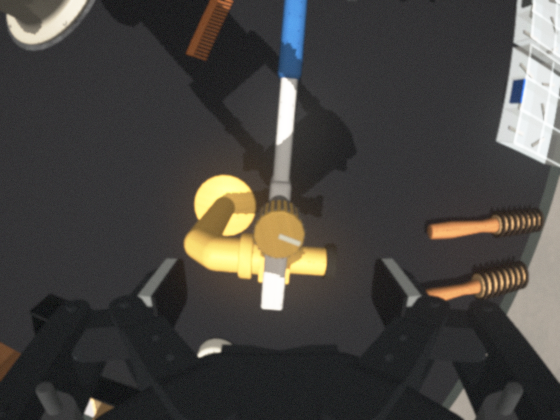

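The wrist view shows the roller's top disc at about (280,235), with a light index mark towards (290,240). I'll refine its position from this.

```bash
cat >> h.py <<'E'
from scipy.spatial.transform import Rotation as Ro
def wray(px,p,q,z):
    m=optics.camera_model("wrist"); K=m["K"]; T=m["tool_from_camera"]
    x=(px[0]-K[0,2])/K[0,0]; y=(px[1]-K[1,2])/K[1,1]; th=np.hypot(x,y); s=np.sin(th)/max(th,1e-9)
    v=np.array([x*s,y*s,np.cos(th)]); R=Ro.from_quat(q).as_matrix()
    d=R@T[:3,:3]@v; c=np.asarray(p)+R@T[:3,3]; return c+d*(z-c[2])/d[2]
E
python3 - <<'E'
from h import *
f=np.load("w1.npz"); im=f["im"]
c=im[190:290,220:340]; c=cv2.resize(c,None,fx=6,fy=6,interpolation=cv2.INTER_CUBIC); cv2.imwrite("pics/w1c.png",c[:,:,::-1])
print(wray((279.5,234),f["p"],f["q"],.268))
E
```

```text
[ 0.46612045 -0.24467664  0.268     ]
```

View pics/w1c.png

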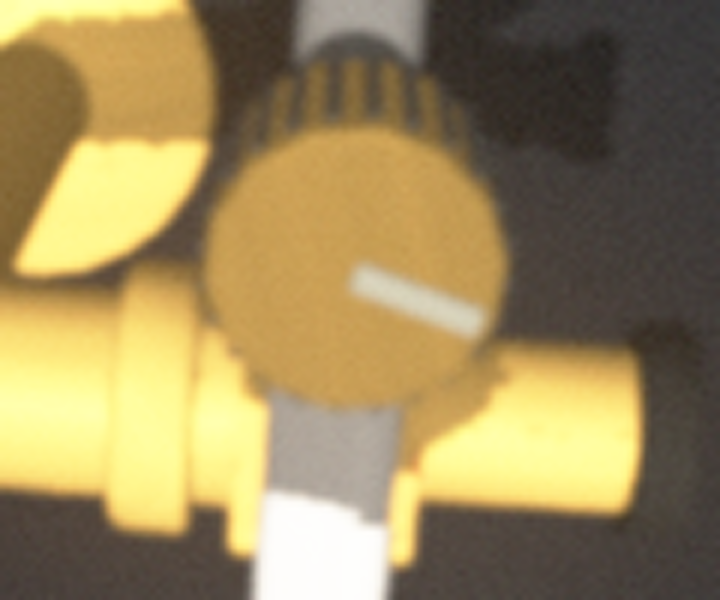

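```bash
python3 - <<'E'
from h import *
f=np.load("w1.npz"); g=lambda x,y: wray(((x+.5)/6-.5+220,(y+.5)/6-.5+190),f["p"],f["q"],.268)
a=g(357,278);b=g(480,322);v=b-a; c=g(357,265)
print(c,"mark ang",np.arctan2(v[1],v[0]),"c-b",np.arctan2(*(b-c)[1::-1]),"nut axis x", np.arctan2(.146,.989))
q=qd(1.8); P=[0.4661,-0.2449]
command_gripper(0.06)
r.move_straight(P+[0.262],q,speed=0.08,max_force=15)
s=r.read_state();print(s["time_s"],s["eef_pos"],s["contact_force"],s["torque"])
command_gripper(0.02,force=25)
s=r.read_state();print(s["time_s"],s["eef_pos"],s["contact_force"],s["torque"],s["grip_width"],s["joint_positions"])
E
```

```text
[ 0.46583444 -0.24457603  0.268     ] mark ang -0.13673217406765198 c-b -0.22986595824696532 nut axis x 0.1465652906040155
3.025 [ 0.46634157 -0.24505031  0.26254559] [ 1.16102212 -0.1324733   0.02945058] [ 0.01455586  0.0482711  -0.00347399]
3.3833 [ 0.46524114 -0.24483333  0.26240772] [-5.17798026  1.33804773  3.41098904] [ 0.09147035  0.63540962 -0.06710603] 0.03099515170244483 [-6.29740485e-01  3.39346714e-01  1.51068712e+00 -9.82859249e-04
  1.29290989e+00 -8.58454467e-01]
```

```bash
python3 - <<'E'
from h import *
s=r.read_state(); q0=s["joint_positions"].copy(); p0=s["eef_pos"]; b=s["torque"][2]
for k in np.arange(0.15,0.80,0.08):
    q=q0.copy(); q[5]+=k; r.movej(q); s=r.read_state()
    print(round(s["time_s"],2),round(k,2),(s["joint_positions"][5]-q0[5]).round(3),"T",s["torque"].round(3),s["contact_force"].round(1),((s["eef_pos"]-p0)*1e3).round(1))
s0=s
im,d=optics.get_image("wrist"); np.savez("w2.npz",im=im,p=s["eef_pos"],q=s["eef_rot"]); cv2.imwrite("pics/w2.png",im[:,:,::-1])
E
```

```text
3.65 0.15 0.147 T [-0.026 -0.222 -0.134] [-0.4  1.7 -1.2] [0.1 0.  0.1]
3.9 0.23 0.226 T [ 0.015 -0.279 -0.145] [ 0.4  0.8 -0.7] [0.1 0.  0.1]
4.15 0.31 0.306 T [-0.009 -0.386 -0.144] [ 0.3  0.7 -1. ] [0.2 0.  0.1]
4.4 0.39 0.386 T [-0.013 -0.575 -0.178] [ 0.9  1.3 -0. ] [ 0.2 -0.   0.1]
4.65 0.47 0.466 T [-0.073 -0.77  -0.137] [ 1.3  1.2 -1.1] [ 0.3 -0.   0.1]
4.9 0.55 0.546 T [-0.108 -0.918 -0.13 ] [ 4.4  1.2 -1.5] [ 0.3 -0.1  0.1]
5.15 0.63 0.626 T [-0.157 -1.144 -0.185] [ 4.6  0.  -0.8] [ 0.4 -0.1  0.1]
5.4 0.71 0.706 T [-0.234 -1.261 -0.192] [ 5.  -0.2 -1.8] [ 0.4 -0.1  0.1]
5.65 0.79 0.786 T [-0.259 -1.284 -0.157] [ 4.6  1.2 -2.7] [ 0.4 -0.1  0.1]
```

View pics/w2.png

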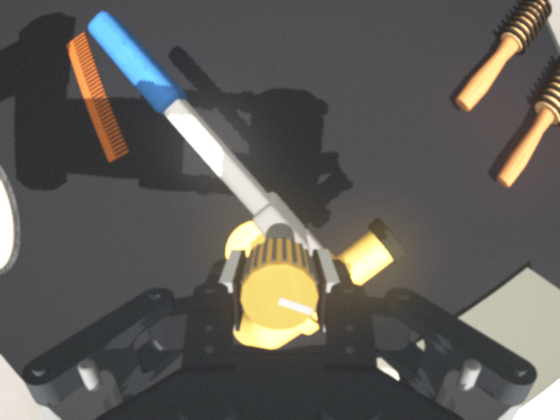

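The pads grip the roller, and its mark still sits at the same image angle at (300,307), so nothing has slipped. I'll keep going in small steps until the torque rises.

```bash
python3 - <<'E'
from h import *
s=r.read_state(); q0=s["joint_positions"].copy(); p0=s["eef_pos"]
for k in np.arange(0.03,0.30,0.025):
    q=q0.copy(); q[5]=-0.8585+0.79+k; r.movej(q); r.hold(0.05); T=[]
    for _ in range(3): r.hold(0.02); s=r.read_state(); T.append(s["torque"][2])
    print(round(s["time_s"],2),round(k+.79,3),"Tz",np.mean(T).round(3),s["joint_positions"][5].round(3),s["grip_width"].round(4),s["contact_force"].round(1))
    if np.mean(T)<-0.24: break
im,d=optics.get_image("wrist"); cv2.imwrite("pics/w3.png",im[:,:,::-1]); np.savez("w3.npz",im=im,p=s["eef_pos"],q=s["eef_rot"])
E
```

```text
Traceback (most recent call last):
AttributeError: 'float' object has no attribute 'round'
```

```bash
python3 - <<'E'
from h import *
s=r.read_state(); q0=s["joint_positions"].copy(); print(q0[5]+.8585)
for k in np.arange(0.03,0.30,0.025):
    q=q0.copy(); q[5]=-0.8585+0.79+k; r.movej(q); r.hold(0.05); T=[]
    for _ in range(3): r.hold(0.02); s=r.read_state(); T.append(s["torque"][2])
    print(round(s["time_s"],2),round(k+.79,3),"Tz",round(float(np.mean(T)),3),round(float(s["joint_positions"][5])+.8585,3),round(float(s["grip_width"]),4),s["contact_force"].round(1))
    if np.mean(T)<-0.24: break
im,d=optics.get_image("wrist"); cv2.imwrite("pics/w3.png",im[:,:,::-1]); np.savez("w3.npz",im=im,p=s["eef_pos"],q=s["eef_rot"])
E
```

```text
0.8177934977026957
6.4 0.82 Tz 0.143 0.82 0.0315 [ 3.7  0.3 -2.1]
6.75 0.845 Tz -0.044 0.845 0.0312 [ 4.1  0.6 -1.9]
7.1 0.87 Tz -0.05 0.869 0.0313 [ 4.  -0.1 -1.5]
7.45 0.895 Tz -0.052 0.894 0.031 [ 4.5  0.4 -3. ]
7.8 0.92 Tz -0.045 0.919 0.0315 [ 4.6 -0.8 -2.9]
8.15 0.945 Tz -0.065 0.945 0.0311 [ 5.4 -0.8 -2.8]
8.5 0.97 Tz -0.015 0.97 0.0312 [ 4.9 -0.5 -2.2]
8.85 0.995 Tz 0.174 0.994 0.0314 [ 6.1 -0.3 -1.7]
9.2 1.02 Tz 0.29 1.019 0.0313 [ 6.2 -1.  -2.4]
9.55 1.045 Tz -0.022 1.045 0.0314 [ 5.1 -1.2 -2.8]
9.9 1.07 Tz 0.066 1.069 0.031 [ 1.7 -2.8 -0.6]
```

View pics/w3.png

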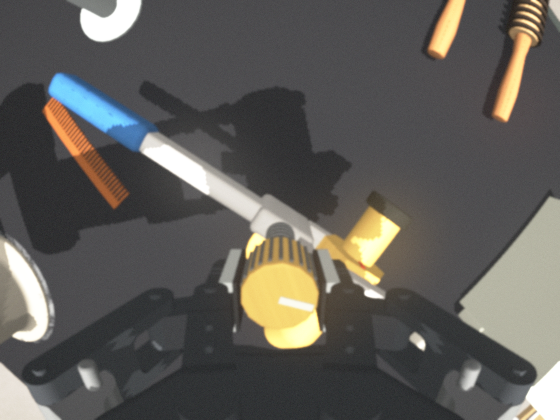

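```bash
python3 - <<'E'
from h import *
out=[]
for n in ("w1","w2","w3"):
    f=np.load(n+".npz"); im=f["im"]
    (x0,y0)=(250,205) if n=="w1" else (240,260)
    roi=im[y0:y0+70,x0:x0+80]; hsv=cv2.cvtColor(roi,cv2.COLOR_RGB2HSV)
    m=((hsv[...,1]<95)&(hsv[...,2]>140)).astype(np.uint8)
    nn,l,st,ce=cv2.connectedComponentsWithStats(m)
    cx=(30,32) if n=="w1" else (56,44)
    i=min(range(1,nn),key=lambda i:np.hypot(*(ce[i]-( (40,35) if n=="w1" else (56,44))))+(99 if st[i,4]<15 else 0))
    v,u=np.nonzero(l==i)
    P=np.array([wray((a+x0,b+y0),f["p"],f["q"],.268)[:2] for a,b in zip(u,v)])
    c=P.mean(0); w=np.linalg.svd(P-c)[2][0]; w*=np.sign(w[0]) if n=="w1" else 1
    R=Ro.from_quat(f["q"]).as_matrix(); yaw=np.arctan2(R[1,0],R[0,0])
    print(n,len(P),c,"ang",np.arctan2(w[1],w[0]),"radial",np.arctan2(c[1]+.2448,c[0]-.4660),"yaw",yaw,(f["p"]))
    out.append(cv2.resize(roi,None,fx=4,fy=4,interpolation=cv2.INTER_CUBIC))
cv2.imwrite("pics/marks.png",np.vstack([np.hstack(out[:2]),np.hstack([out[2],out[2]*0])])[:,:,::-1])
E
```

```text
w1 127 [ 0.47207914 -0.246746  ] ang -0.16247365371492634 radial -0.30980393783489496 yaw 1.7980459357717602 [ 0.46548477 -0.24576418  0.33960815]
w2 334 [ 0.47001032 -0.25105862] ang -0.9865772815131332 radial -1.0009388335504275 yaw 1.013668954090475 [ 0.46568225 -0.2449824   0.26249563]
w3 305 [ 0.46879942 -0.25133146] ang -1.1398877251309205 radial -1.1658749358132945 yaw 0.7303254640899115 [ 0.46554665 -0.24530749  0.26260431]
```

View pics/marks.png

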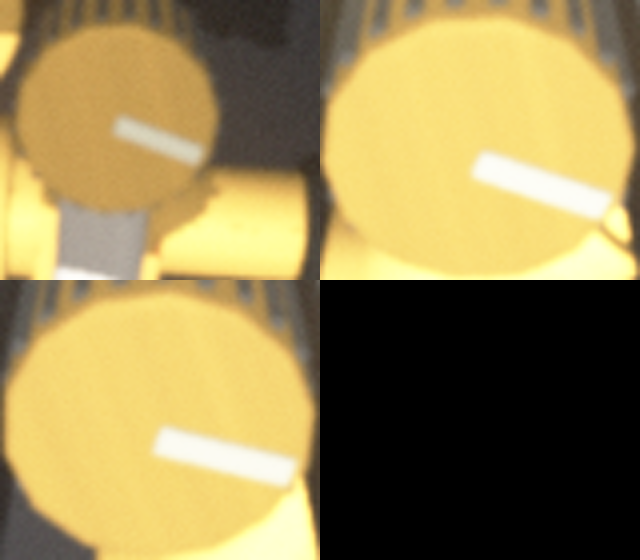

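Between w2 and w3 the tool turned 0.28 rad but the mark only 0.15, so the roller has reached its stop. The mark angle gives worm ≈ 1.28, up from 0.31 at the start. I'll release the roller and go to the handle.

```bash
python3 - <<'E'
from h import *
command_gripper(0.065)
s=r.read_state(); p=s["eef_pos"]; 
r.move_straight([p[0],p[1],0.345],speed=0.15)
im,d=optics.get_image("wrist"); s=r.read_state(); np.savez("w4.npz",im=im,p=s["eef_pos"],q=s["eef_rot"]); cv2.imwrite("pics/w4.png",im[:,:,::-1])
yh=np.array([-.146,.989]); yh/=np.linalg.norm(yh); ax=np.array([.4661,-.2448])-.053*yh
yaw=np.arctan2(yh[1],yh[0])
command_gripper(0.0)
P=ax+yh*(.215+.011)
r.reach([*P,.25],qd(yaw)); s=r.read_state(); print(s["time_s"],s["joint_positions"].round(2),s["grip_width"],s["contact_force"])
hit=r.move_straight([*P,.20],speed=0.04,max_force=2.5)
s=r.read_state(); print(hit,s["time_s"],s["eef_pos"],s["contact_force"])
for n in ("scene","wrist"):
    im,d=optics.get_image(n); cv2.imwrite(f"pics/{n}5.png",im[:,:,::-1])
E
```

```text
12.5667 [-0.34  0.2   1.73 -0.    1.2  -0.48] 0.0002829114553714691 [ 0.03297853 -0.18385513 -0.37072906]
False 13.9667 [ 0.44098362 -0.07370038  0.20019749] [ 0.09124156  0.31473919 -0.40924287]
```

```bash
python3 -c "
import cv2,numpy as np
a=cv2.imread('pics/scene5.png')[120:230,140:320];b=cv2.imread('pics/w4.png')[180:300,200:340]
cv2.imwrite('pics/v5.png',np.vstack([cv2.resize(a,(540,330),interpolation=2),cv2.resize(b,(315,270),interpolation=2) if 0 else cv2.copyMakeBorder(cv2.resize(b,(308,264),interpolation=2),0,0,0,232,0)]))"
```

```text
(no output)
```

View pics/v5.png

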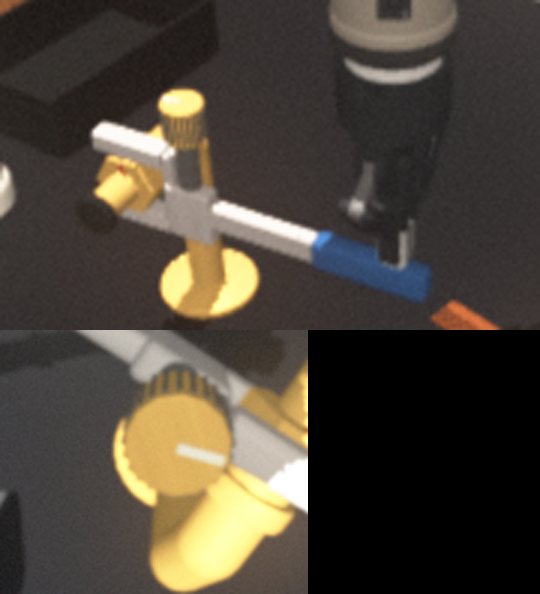

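View pics/wrist5.png

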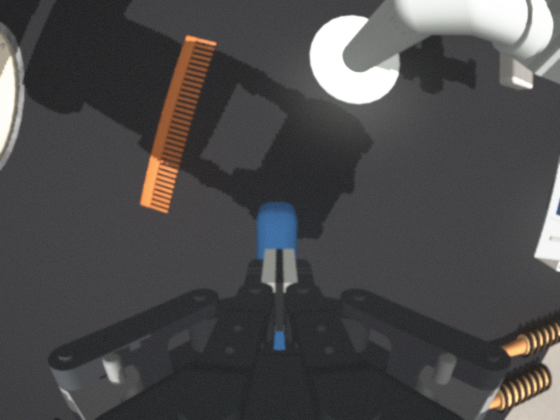

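```bash
python3 - <<'E'
from h import *
im,d=optics.get_image("scene"); np.savez("s6.npz",im=im,d=d)
s=r.read_state(); print(s["time_s"],s["contact_force"])
for nm,(im,d) in {"0":(np.load("scene0.npz")["im"],np.load("scene0.npz")["d"]),"6":(im,d)}.items():
    hsv=cv2.cvtColor(im,cv2.COLOR_RGB2HSV); roi=np.zeros(d.shape,bool); roi[150:240,235:300]=1
    b=roi&(hsv[...,0]>100)&(hsv[...,0]<125)&(hsv[...,1]>130)&(hsv[...,2]>90)
    P,u,v=backproj("scene",d,b)
    yh=np.array([-.146,.989]); ax=np.array([.4661,-.2448])-.053*yh
    sa=(P[:,:2]-ax)@yh
    for lo in (.17,.19,.21,.23,.245):
        k=(sa>lo)&(sa<lo+.01); print(nm,lo,k.sum(),np.percentile(P[k,2],[5,50,85,97]).round(4) if k.any() else None)
E
```

```text
14.1167 [ 0.96696857  0.57502076 -0.21356094]
0 0.17 37 [0.1707 0.1804 0.1828 0.1832]
0 0.19 50 [0.1635 0.1789 0.1824 0.1831]
0 0.21 51 [0.1637 0.1789 0.1824 0.1832]
0 0.23 56 [0.1618 0.1764 0.182  0.1835]
0 0.245 56 [0.1634 0.1763 0.1819 0.1827]
6 0.17 27 [0.1638 0.1747 0.1759 0.1771]
6 0.19 39 [0.1573 0.1704 0.175  0.1762]
6 0.21 36 [0.1546 0.1653 0.1719 0.1747]
6 0.23 31 [0.1548 0.1645 0.1706 0.1743]
6 0.245 46 [0.1562 0.1691 0.174  0.175 ]
```

Fingers are centred on the blue sleeve (wrist view, about (280,260)). The sleeve is already down about 7 mm at ~0.03 rad, moving with the tip. Now I'll push along the arc to about 0.5.

```bash
cat >> h.py <<'E'
yh=np.array([-.146,.989]); yh/=np.linalg.norm(yh); ax=np.array([.4661,-.2448])-.053*yh
yaw=np.arctan2(yh[1],yh[0])
def tcp(th,sl=.215,n=.002,lift=0):
    y=sl*np.cos(th)+n*np.sin(th); z=-sl*np.sin(th)+n*np.cos(th)
    return [*(ax+yh*(y+.011)),.180+z+.025+lift]
E
python3 - <<'E'
from h import *
for th in np.arange(.08,.501,.06):
    r.move_straight(tcp(th),qd(yaw),speed=0.06)
    s=r.read_state(); print(round(s["time_s"],2),round(th,2),s["contact_force"].round(1),((s["eef_pos"]-tcp(th))*1e3).round(1))
im,d=optics.get_image("scene"); np.savez("s7.npz",im=im,d=d); cv2.imwrite("pics/s7.png",cv2.resize(im[130:270,140:320],(720,560),interpolation=2)[:,:,::-1])
hsv=cv2.cvtColor(im,cv2.COLOR_RGB2HSV); roi=np.zeros(d.shape,bool); roi[150:280,225:300]=1
b=roi&(hsv[...,0]>100)&(hsv[...,0]<125)&(hsv[...,1]>130)&(hsv[...,2]>90)
P,u,v=backproj("scene",d,b); sa=(P[:,:2]-ax)@yh
for lo in np.arange(.12,.26,.01):
    k=(sa>lo)&(sa<lo+.01)
    if k.sum()>8: print(round(lo,2),k.sum(),np.percentile(P[k,2],[5,50,85,97]).round(4))
E
```

```text
14.43 0.08 [ 0.3 -0.8 -1. ] [-0.3  0.1 -0.5]
14.8 0.14 [ 0.6 -0.6  0.5] [-0.3  0.  -0.5]
15.17 0.2 [ 1.1 -0.2 -0.4] [-0.3  0.  -0.5]
15.53 0.26 [ 0.5 -0.9  0.4] [-0.2 -0.  -0.5]
15.9 0.32 [ 0.4  0.1 -0.1] [-0.2 -0.  -0.5]
16.27 0.38 [ 0.3 -1.3 -0.3] [-0.2 -0.1 -0.5]
16.63 0.44 [ 0.  -0.3 -0.1] [-0.2 -0.1 -0.4]
17.0 0.5 [ 0.8  1.  -0.2] [-0.2 -0.2 -0.4]
0.14 20 [0.0836 0.0999 0.1022 0.1032]
0.15 31 [0.0764 0.0909 0.0975 0.1001]
0.16 31 [0.0707 0.086  0.0916 0.0945]
0.17 41 [0.0645 0.081  0.0875 0.0894]
0.18 39 [0.0592 0.0754 0.0826 0.0849]
0.19 29 [0.0542 0.0678 0.0741 0.0752]
0.2 34 [0.0477 0.0618 0.0684 0.0717]
0.21 39 [0.0517 0.0628 0.0661 0.0679]
```

View pics/s7.png

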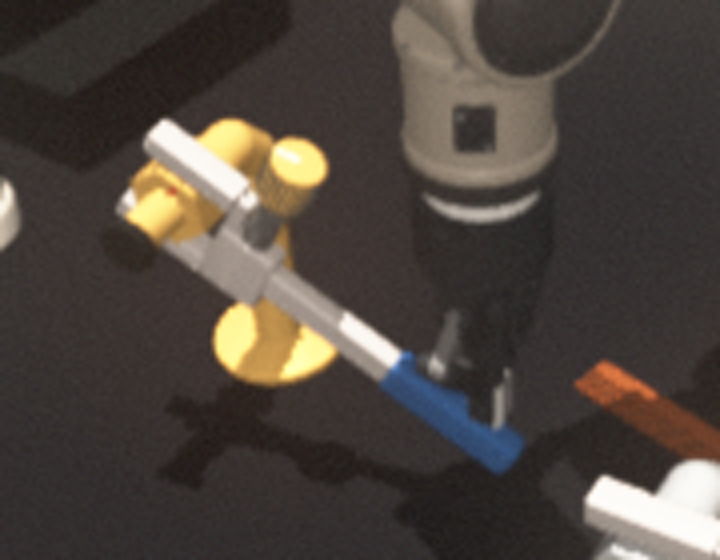

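```bash
cat > dot.py <<'E'
from h import *
xh=np.array([yh[1],-yh[0]])
def dot(im,d,show=None):
    x0,y0=165,160; c=im[y0:y0+35,x0:x0+40].astype(int)
    w=np.clip(c[...,0]-1.6*c[...,1]-15,0,None)*(c[...,0]>60)
    nn,l,st,ce=cv2.connectedComponentsWithStats((w>0).astype(np.uint8))
    i=1+np.argmax(st[1:,4]); w=w*(l==i); v,u=np.nonzero(w); W=w[v,u]
    uu=(u*W).sum()/W.sum()+x0; vv=(v*W).sum()/W.sum()+y0
    m=optics.camera_model("scene"); R,t=m["R"],m["t"]; C=-R.T@t; D=R.T@np.linalg.inv(m["K"])@np.array([uu,vv,1])
    res=[]
    for off in (.011,.013,.015):
        n=np.array([*xh,0]); o=np.array([*ax,.18]); X=C+D*((o+off*n-C)@n)/(D@n)
        a=(X-o)[:2]@yh; b=X[2]-.18; res.append((round(float(np.hypot(a,b)),4),round(float(np.arctan2(b,a)),3)))
    z=d[int(round(vv)),int(round(uu))]; X=C+D*z
    print((round(float(uu),2),round(float(vv),2)),len(W),res,"depth x off",((X[:2]-ax)@xh).round(4))
E
python3 - <<'E'
from dot import *
for n in ("scene0","s6","s7"):
    f=np.load(n+".npz"); dot(f["im"],f["d"])
o=[cv2.resize(np.load(n+".npz")["im"][160:195,165:205],(400,350),interpolation=2) for n in ("scene0","s7")]
cv2.imwrite("pics/dots.png",np.hstack(o)[:,:,::-1])
E
```

```text
(180.0, 176.0) 1 [(0.0149, 1.689), (0.0168, 1.571), (0.0188, 1.477)] depth x off 0.0119
(180.0, 176.0) 1 [(0.0149, 1.689), (0.0168, 1.571), (0.0188, 1.477)] depth x off 0.0128
(183.0, 177.0) 1 [(0.0159, 1.15), (0.0184, 1.107), (0.0209, 1.074)] depth x off 0.0131
```

View pics/dots.png

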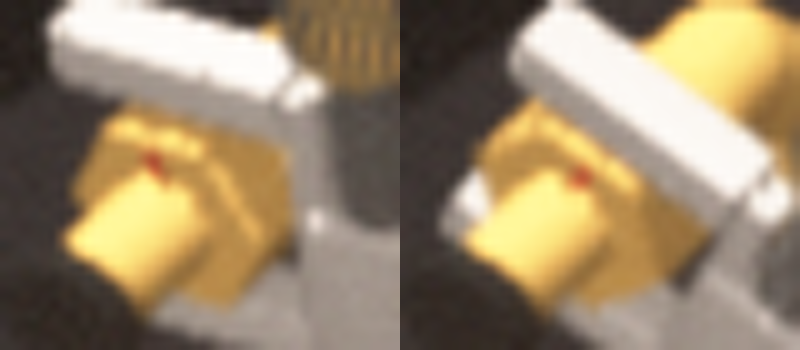

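The red dot on the nut moved from scene (180.2,175.8) to (183,177.2), so the nut has turned about 0.46 with the handle near 0.495. One small further push, then I'll back off and check.

```bash
python3 - <<'E'
from h import *
r.move_straight(tcp(.545),qd(yaw),speed=0.05); r.hold(.1)
s=r.read_state(); print(s["time_s"],s["contact_force"].round(1),((s["eef_pos"]-tcp(.545))*1e3).round(1))
p=s["eef_pos"]; r.move_straight([p[0],p[1],p[2]+.12],speed=0.12)
p=p+np.r_[-.0*xh if 0 else 0,0,.12]
r.reach([.40,.12,.34],qd(yaw))
im,d=optics.get_image("scene"); np.savez("s8.npz",im=im,d=d)
it,dt=optics.get_image("top"); np.savez("t8.npz",im=it,d=dt)
hsv=cv2.cvtColor(im,cv2.COLOR_RGB2HSV); roi=np.zeros(d.shape,bool); roi[150:280,225:300]=1
b=roi&(hsv[...,0]>100)&(hsv[...,0]<125)&(hsv[...,1]>130)&(hsv[...,2]>60)
P,u,v=backproj("scene",d,b); sa=(P[:,:2]-ax)@yh
A=[]
for lo in np.arange(.14,.21,.01):
    k=(sa>lo)&(sa<lo+.01); z=np.percentile(P[k,2],93); A.append((sa[k].mean(),z))
A=np.array(A); print(A.round(4).tolist()); f=np.polyfit(A[:,0],A[:,1],1); print("slope th",np.arctan(-f[0]),"height th",np.arctan((.1823-A[:,1])/A[:,0]).round(3))
print(r.read_state()["time_s"])
a=cv2.resize(im[160:195,165:205],(400,350),interpolation=2); b2=cv2.resize(im[120:260,140:320],(450,350),interpolation=2)
cv2.imwrite("pics/s8.png",np.hstack([a[:,:350],b2])[:,:,::-1])
# difference of the chrome wrench vs start
for n,i1 in (("scene",im),("top",it)):
    i0=np.load(n+"0.npz")["im"]; df=np.abs(i1.astype(int)-i0).max(2); R=(slice(235,350),slice(275,450)) if n=="scene" else (slice(170,245),slice(130,265))
    print(n,"chrome diff>40:",(df[R]>40).sum())
E
```

```text
17.4917 [ 0.3 -0.4 -0.7] [-0.  -0.1 -0.1]
[[0.1456, 0.097], [0.1549, 0.0905], [0.1647, 0.0859], [0.175, 0.0799], [0.1854, 0.0739], [0.1952, 0.0684], [0.2045, 0.0614]]
slope th 0.5298085801850628 height th [0.53  0.535 0.53  0.53  0.529 0.528 0.534]
19.7583
scene chrome diff>40: 0
top chrome diff>40: 1118
```

View pics/s8.png

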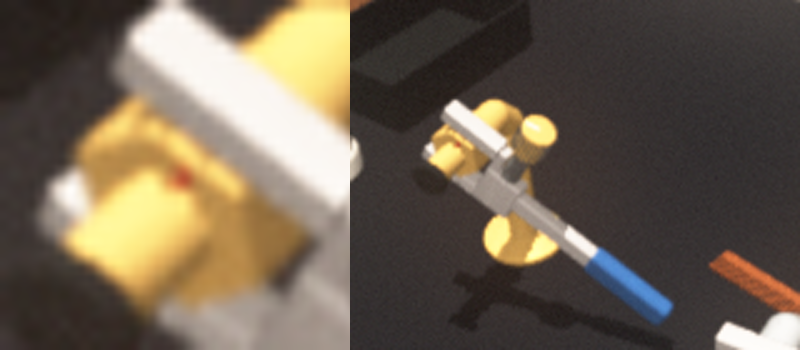

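```bash
python3 - <<'E'
from dot import *
m=optics.camera_model("scene"); R,t=m["R"],m["t"]; C=-R.T@t
for n in ("scene0","s6","s7","s8"):
    im=np.load(n+".npz")["im"][160:195,165:205].astype(float)
    w=np.clip((im[...,0]-im[...,1])/(im.sum(2)+30)-0.15,0,None); mk=np.zeros_like(w); mk[13:21,12:22]=1; w*=mk
    v,u=np.mgrid[:35,:40]; uu=(u*w).sum()/w.sum()+165; vv=(v*w).sum()/w.sum()+160
    D=R.T@np.linalg.inv(m["K"])@np.array([uu,vv,1]); nn=np.array([*xh,0]); o=np.array([*ax,.18]); out=[]
    for off in (.012,.013,.014):
        X=C+D*((o+off*nn-C)@nn)/(D@nn); a=(X-o)[:2]@yh; b=X[2]-.18; out.append((round(np.hypot(a,b)*1e3,1),round(float(np.arctan2(b,a)),3)))
    print(n,round(uu,2),round(vv,2),out)
E
```

```text
scene0 179.87 175.82 [(np.float64(16.3), 1.642), (np.float64(17.2), 1.586), (np.float64(18.2), 1.537)]
s6 179.85 175.81 [(np.float64(16.3), 1.646), (np.float64(17.2), 1.59), (np.float64(18.2), 1.541)]
s7 182.66 177.35 [(np.float64(15.4), 1.158), (np.float64(16.6), 1.134), (np.float64(17.9), 1.113)]
s8 182.76 177.42 [(np.float64(15.4), 1.14), (np.float64(16.6), 1.117), (np.float64(17.9), 1.097)]
```

The handle is at 0.53, but the nut's dot lags a little (0.44–0.50). At handle 0.03 the nut hadn't moved, so there is about 0.035 of play. I'll push slightly more so the nut itself reaches about 30°.

```bash
python3 - <<'E'
from h import *
a=tcp(.5,lift=.13); r.reach(a,qd(yaw))
b=tcp(.5,lift=.02); r.move_straight(b,qd(yaw),speed=.12)
r.move_straight(tcp(.54),qd(yaw),speed=.05); r.move_straight(tcp(.58),qd(yaw),speed=.05); r.hold(.1)
s=r.read_state(); print(s["time_s"],s["contact_force"].round(1)); p=s["eef_pos"]
r.move_straight([p[0],p[1],p[2]+.13],speed=.12)
r.reach([.40,-.05,.36],qd(yaw))
im,d=optics.get_image("scene"); np.savez("s9.npz",im=im,d=d); cv2.imwrite("pics/s9.png",im[:,:,::-1])
hsv=cv2.cvtColor(im,cv2.COLOR_RGB2HSV); roi=np.zeros(d.shape,bool); roi[150:280,225:300]=1
b=roi&(hsv[...,0]>100)&(hsv[...,0]<125)&(hsv[...,1]>130)&(hsv[...,2]>60)
P,u,v=backproj("scene",d,b); sa=(P[:,:2]-ax)@yh
for lo in np.arange(.15,.2,.01):
    k=(sa>lo)&(sa<lo+.01); print(np.arctan((.1823-np.percentile(P[k,2],93))/sa[k].mean()).round(3))
xh=np.array([yh[1],-yh[0]]); m=optics.camera_model("scene"); R,t=m["R"],m["t"]; C=-R.T@t
c=im[160:195,165:205].astype(float); w=np.clip((c[...,0]-c[...,1])/(c.sum(2)+30)-0.15,0,None); mk=np.zeros_like(w); mk[13:21,12:22]=1; w*=mk
v,u=np.mgrid[:35,:40]; uu=(u*w).sum()/w.sum()+165; vv=(v*w).sum()/w.sum()+160
D=R.T@np.linalg.inv(m["K"])@np.array([uu,vv,1]); nn=np.array([*xh,0]); o=np.array([*ax,.18])
X=C+D*((o+.013*nn-C)@nn)/(D@nn); print("dot",uu,vv,np.arctan2(X[2]-.18,(X-o)[:2]@yh))
i0=np.load("scene0.npz")["im"]; print("chrome diff",(np.abs(im.astype(int)-i0).max(2)[250:350,285:450]>40).sum(), r.read_state()["time_s"], r.read_state()["contact_force"])
E
```

```text
22.9333 [ 0.3 -0.4  0.5]
0.561
0.565
0.566
0.567
0.563
0.564
dot 182.98511379137676 177.5590512627948 1.0801637627873826
chrome diff 0 24.9 [ 0.71407946  0.0710427  -1.73924774]
```

View pics/s9.png

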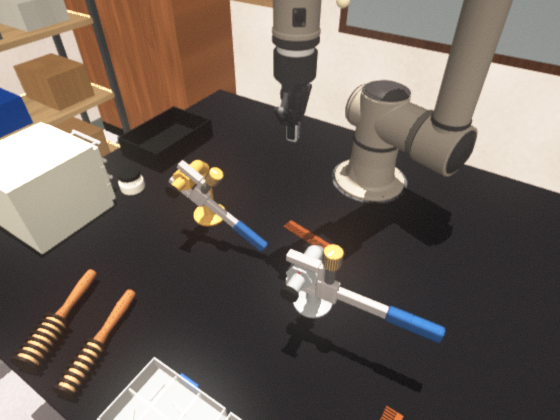

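Handle is at 0.565 and the nut at about 0.51 (1.586 − 1.080). The gripper is clear of everything at scene (292,135), and the silver wrench at (330,280) is unchanged. Handing in.

```bash
python3 -c "
from workcell import r
r.finish_job()"
```

```text
the job is handed in; nothing more can be done
```

The jaws on the brass pipe's wrench now fit the nut, and the nut is tightened by about 29–30°. I let go and handed the job in at about 25 s of the 45 s allowed; no verdict was reported.

- **Worm:** I pinched the roller from above and turned it clockwise from about 0.31 rad to its stop at about 1.28 rad. I read both angles from the white mark on the roller. The torque reading never showed the stop clearly. I saw it only in the images, because the pads slipped about 0.13 rad on the roller after it had stopped turning.
- **Handle and nut:** Pushing down took two goes. After the first, the handle was at 0.53 rad but the nut's red dot showed only about 0.47 rad, so I pushed a little more. The last check showed the handle at about 0.565 rad and the nut at about 0.51 rad. The dot is only about one pixel wide, so the nut angle is good to about ±0.05 rad.
- **Handle contact:** The first touch on the handle did not trigger the 2.5 N force stop. The contact force stayed near zero whenever I read it, so I judged the push from depth images instead.
- **Silver pipe's wrench:** It is unchanged in the scene camera. The top camera did show differences around it in an earlier check. I put those down to the arm and its shadow and did not look at that picture.

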